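# Shut and latch the chess box

### The job

Close up the black chess box by pushing only: push its sliding lid fully shut first, and only then push the small orange-padded catch on its side all the way in, so that the catch's tongue bars the lid, and let go. Push the catch rather than pinching it, pick nothing up, and leave the rook, the marble tray and the dice tower standing where they are.

Things in the scene. Friction and masses are not known exactly. Their poses are not given: they have to be found in the camera images.
- chess_box: Black plastic chess box, 220 (its x) x 150 (its y) x 55 mm high, firm on the counter. Origin: centre of its underside, z up. Its lid slides along its x: +x shuts. On its +y side a grey bracket (x -107 to -73, y 73 to 121 mm, top 55.5 mm high) carries the catch.
- lid (a joint): How far the lid stands open, m: 0 fully shut (firm stop), at most 0.10; starts 0.05 to 0.09, sticking out past the box's -x end. About 2.5 N dry friction; stays where left. Black plate 209 x 124 x 6 mm, its top 49 mm above the counter, with a brown chequered raised panel 170 x 100 x 16 mm on it and a bare strip 27 mm long on the panel's -x side.
- lid_push_face (a point): Middle of the upright -x end face of the lid's raised panel (100 mm wide, 49 to 65 mm above the counter; this point at 57 mm). Push it towards the box's +x to shut the lid. It moves with the lid; at x = -80, y = 0 mm in the box's frame when shut. Axes parallel to the box's.
- catch (a joint): How far the catch is pushed in, m: 0 out, 0.030 fully in (firm stop); starts 0 to 0.004. Slides along the box's -y; about 1.5 N dry friction; stays where left. Steel tongue 16 mm wide (x), 6 mm thick, at x = -90 mm in the box's frame, 56.5 to 62.5 mm high; its tip is at y = 60 mm when out, 30 mm when in, in front of the shut lid's panel.
- catch_push_face (a point): Middle of the outer (+y) upright face of the catch's orange thumb pad (26 mm wide in x, 62.5 to 82.5 mm above the counter; this point at 72.5). x = -90 mm in the box's frame, y = 110 when out, 80 when fully in; axes as the box's. Push it to the box's -y. The pad is 20 mm thick in y; its inner half is 6 mm lower. Gripping both halves at once is pinching.
- rook: Loose wooden chess rook, 36 mm across the foot, 62 mm high, origin at the centre of its underside; to be left alone.
- marble_tray: Loose green glass tray of marbles, 120 x 90 mm and 25 mm high, origin at the centre of its underside; to be left alone.
- dice_tower: Loose blue dice tower, 80 x 80 mm and 120 mm high, with a trapdoor and a red press button on its front (neither moves), origin at the centre of its underside; to be left alone.

How it is judged:
By the outcome, as a careful person would: the job done as asked, in the order asked, and still so for the second after the job is handed in, with the robot touching nothing.
It also fails if it takes over 38 s, if anything falls off the work surface, if the arm or the gripper's body presses on something with over 40 N, if the wrist force passes 120 N, or if a joint passes its speed limit or range.

### The arm

A 6-joint arm with a two-finger parallel gripper is mounted at the origin on the work surface. World frame = base frame: x ahead of the robot, y to its left, z up, the work surface at z = 0. Lengths are in m, angles in degrees, forces in N, time in s.
With the tool pointing down it reaches from about 0.4 to 0.825 m from the base axis. Payload 7 kg.
Tool frame: the origin (TCP) lies between the finger pads; the fingertips stand ctrl.tip_extent ahead of it and the grasp point (between the pads) lies 2 mm behind it (ctrl.tip_extent is the distance from the TCP to the fingertips, in m); z points along the fingers, y is the direction in which the jaws open and shut (so a half turn about z gives the same grasp; the last joint's range is limited). The gripper opens to 88 mm and grips with 3 to 60 N. Pads are 19 mm wide; open, the fingers measure 130 mm over their backs; the gripper's body (78 mm by 193 mm) begins 47 mm behind the grasp point.
Start: joints at [16.507, 20.546, 0.682, 0, -70.136, -16.507], TCP at [0.675, -0, 0.216] pointing down, gripper open.
Joint ranges: [-176.03, 176.03], [-82.01, 121.73], [-58.28, 71.71], [-173.87, 95.51], [-174.79, -0.11], [-173.66, 173.66]. Speed limits (degrees/s): [136.94, 136.94, 172.46, 180, 180, 180].

### API

Orientations are given as [roll, pitch, yaw] about the fixed x, y, z axes, in that order (R = Rz(yaw) Ry(pitch) Rx(roll)).
In Python, from plant import ctrl gives the robot as it stands.
- The arm moves only by the shell command python3 -m handwheel 'ROWS' [OPENING]. ROWS is JSON, a list of rows, each a list of 6 numbers: the shift along the tool's x, y, z in m, then the turn, a rotation vector about the tool's x, y, z in rad. In form: [[dx, dy, dz, ax, ay, az], ...]. A call has 1 to 8 rows; each row is the pose to reach, as a shift and turn from the pose commanded when the call began, along the tool's axes at that moment; what a row does not reach only later rows make up. A row lasts 1/8 s, in which the tool goes at most 62.5 mm and 10.7 degrees, less where a joint would pass 70% of its speed; a pose out of reach is approached as far as the arm can. A call with a gripper value outside its range is refused whole. OPENING is the closure, from -1 (fully open) to 1 (shut), so that 0 is half open, set as the call begins (- or left out, the last holds). The fingers move at their own pace and stop on an object; the grip force is fixed at half the most. Time passes only in rows, so rows that repeat a pose let the fingers close. It gives the time, the measured TCP pose, the force and the opening at its end, in the units of the state.
- ctrl.get_obs(): the state, without advancing time (a new reading comes with each control period).
- ctrl.snapshot(name): name is "scene" or "side" or "wrist"; returns a dict with "img" (384x512x3 uint8, blue, green, red), "fx", "fy", "cx", "cy" (pixels), "R" (3x3) and "t" (3): a world point X has camera coordinates R X + t. Camera axes: x right, y down, z forward; pixel columns grow to the right and rows downward; lengths in m; the calibration is good to about 2 mm. A picture is of the moment at which its call begins. There is no depth.
- ctrl.close_job(): hands the job in, once; it reports no verdict.
The state is a dict: "clock": time; "joint_pos": joint angles; "qvel": joint speeds; "tau": joint torques, N m; "tool_pos": TCP position; "orientation": TCP orientation; "force": force on the tool from outside, world axes, zero at the start; "moment": the same for the moment, N m; "opening": finger opening in m.
Only numpy, scipy, OpenCV 4.12 (cv2) and the standard library are available. Lean on these libraries where they do the work, as an engineer would, in place of code of your own. Each camera call takes 0.05 s, during which the arm holds its last target.

## Working session

There is one attempt and no reset: what is moved stays moved. The work goes in short steps, Python scripts to look and compute and a shell command to move; the robot and the scene stay as the last step left them, time stands still between calls to the robot, and variables do not carry over. Pictures are saved under pics/ and viewed, and the job is handed in when it is done.

```bash
ls; mkdir -p pics
python3 - <<'E'
from plant import ctrl
import cv2
for n in ["scene","side","wrist"]:
    s=ctrl.snapshot(n); cv2.imwrite(f"pics/{n}0.png",s["img"]); print(n,s["fx"],s["fy"],s["cx"],s["cy"],s["R"],s["t"])
print(ctrl.get_obs(), ctrl.tip_extent)
E
```

```text
pics
scene 379.80991111215 379.80991111215 251.1359563838739 183.66561434886788 [[ 0.83323295  0.55281261 -0.01100316]
 [ 0.40571541 -0.62479701 -0.66710097]
 [-0.37565657  0.55138636 -0.74488605]] [-0.47381959 -0.14911378  1.07831594]
side 372.73767383229625 372.73767383229625 254.22467238976182 192.8557668619405 [[ 0.98970387 -0.14171334  0.02008908]
 [-0.05265383 -0.49099508 -0.86956967]
 [ 0.13309326  0.8595587  -0.49340148]] [-0.5533853   0.11723524  0.90070676]
wrist 290.383261306745 290.383261306745 250.2409027168725 191.32625602002162 [[-9.99998253e-01 -5.61264863e-04  1.78323820e-03]
 [ 1.29002816e-05  9.51773993e-01  3.06800043e-01]
 [-1.86943583e-03  3.06799530e-01 -9.51772322e-01]] [ 0.67517253 -0.03814472  0.39220035]
{'clock': 0.15, 'joint_pos': array([ 1.65065835e+01,  2.05822049e+01,  6.46715318e-01, -1.32154728e-02,
       -7.01352405e+01, -1.65051235e+01]), 'qvel': array([ 0.03239475, -0.03088095,  0.09449557,  0.10334901, -0.02769755,
       -0.00896159]), 'tau': array([ 1.39394037e-04, -5.83274567e+01,  2.93289685e+01,  7.00122759e+00,
        8.75052094e-03, -9.76538854e-05]), 'tool_pos': array([ 6.74631626e-01, -3.70930195e-05,  2.14946906e-01]), 'orientation': array([ 1.79928654e+02, -8.18300577e-03, -9.00030332e+01]), 'force': array([-0.32091657, -0.26941561, -0.55260839]), 'moment': array([-0.01830414, -0.00968525,  0.0312921 ]), 'opening': 0.08764960196572676} 0.017
```

View pics/scene0.png

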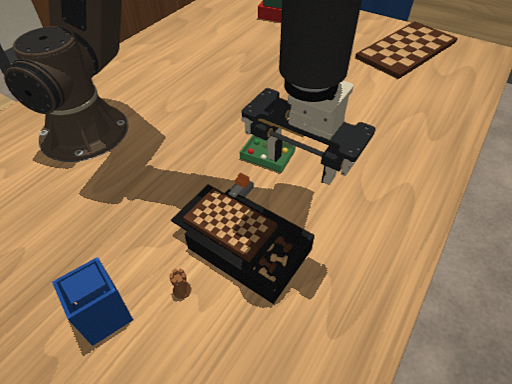

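View pics/side0.png

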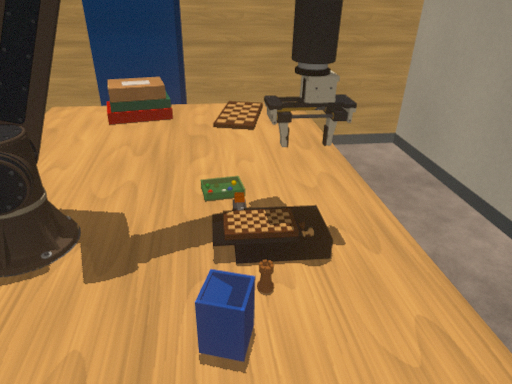

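View pics/wrist0.png

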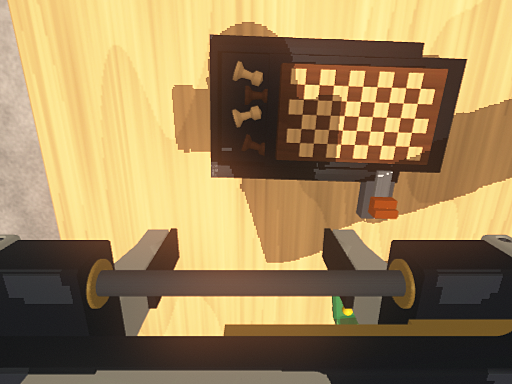

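The box's -x end faces the robot (right in the wrist picture), with the lid sticking out to about (466,60)-(440,172). The catch is at (384,207), on the world +y side. I'll zoom in to get corner positions.

Run:
```python
import cv2
a=cv2.imread("pics/wrist0.png")[20:240,190:490]; cv2.imwrite("pics/wz.png",cv2.resize(a,None,fx=2.66,fy=2.66,interpolation=cv2.INTER_CUBIC))
a=cv2.imread("pics/scene0.png")[120:320,150:350]; cv2.imwrite("pics/sz.png",cv2.resize(a,None,fx=3,fy=3,interpolation=cv2.INTER_CUBIC))
```

```text
(no output)
```

View pics/wz.png

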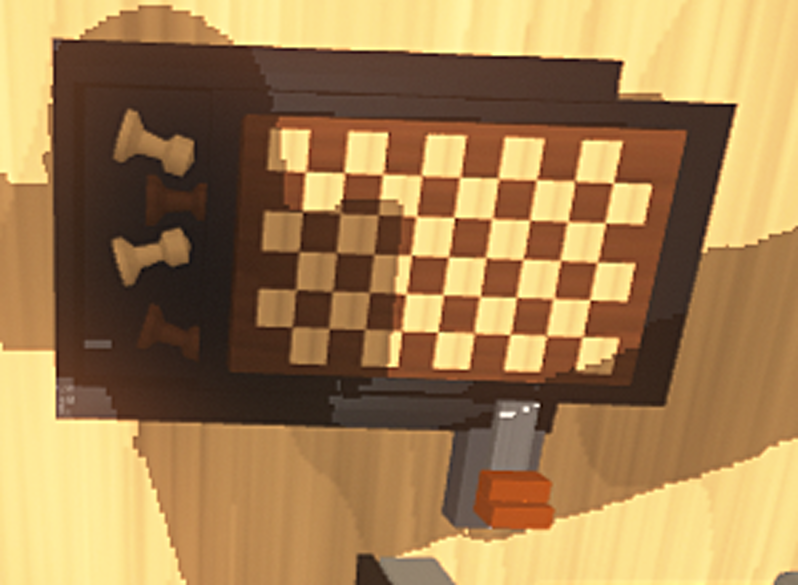

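View pics/sz.png

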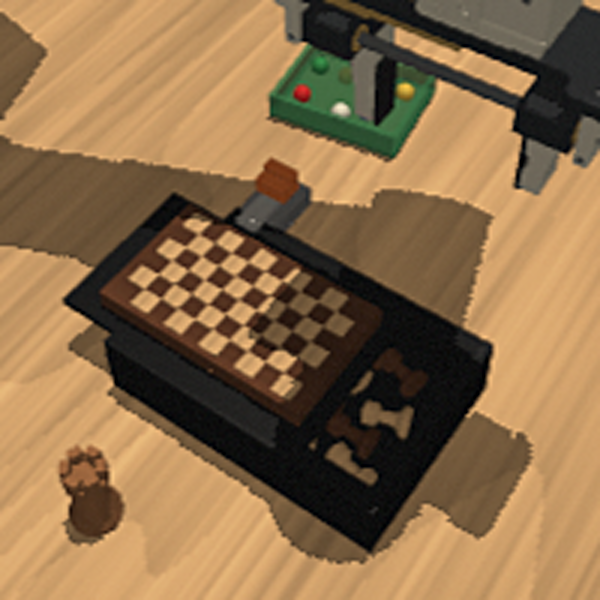

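```bash
cat > h.py <<'E'
import numpy as np
def ray(s,uv,z):
    uv=np.atleast_2d(uv).astype(float)
    d=np.c_[(uv[:,0]-s["cx"])/s["fx"],(uv[:,1]-s["cy"])/s["fy"],np.ones(len(uv))]@s["R"]
    c=-s["R"].T@np.ravel(s["t"])
    return c+d*((z-c[2])/d[:,2])[:,None]
E
python3 - <<'E'
from plant import ctrl
from h import *
w=ctrl.snapshot("wrist"); c=ctrl.snapshot("scene"); si=ctrl.snapshot("side")
W=lambda p:np.array(p)/2.66+[190,20]
S=lambda p:np.array(p)/3+[150,120]
np.set_printoptions(precision=4,suppress=True)
pan=ray(w,W([(246,114),(687,130),(632,385),(229,374)]),.065); print("panel",pan)
for i in range(4): print(np.linalg.norm(pan[i]-pan[(i+1)%4]))
print("lid -x",ray(w,W([(736,105),(667,405)]),.049))
print("box rim",ray(w,W([(55,40),(58,417),(620,62),(552,432)]),.055))
print("catch outer top/bot",ray(w,W([(487,503),(552,504)]),.0825),ray(w,W([(490,527),(552,528)]),.0625))
print("scene panel",ray(c,S([(100,290),(187,207),(383,310),(300,408)]),.065))
print("scene rim", ray(c,S([(370,552),(490,350)]),[.0,.055]))
print("rook",ray(c,S([(97,515)]),.01),"tower base",ray(c,[(92,344),(132,320)],0))
print("tray",ray(c,S([(270,95),(390,140),(435,75),(305,45)]),.025))
E
```

```text
panel [[ 0.6429 -0.1172  0.065 ]
 [ 0.4741 -0.1117  0.065 ]
 [ 0.4764 -0.0122  0.065 ]
 [ 0.6466 -0.0169  0.065 ]]
0.16888531743481972
0.09950542946101491
0.1701897246432443
0.10037246478643166
lid -x [[ 0.4464 -0.1223  0.049 ]
 [ 0.4491  0.0005  0.049 ]]
box rim [[ 0.7156 -0.1441  0.055 ]
 [ 0.7204  0.0045  0.055 ]
 [ 0.4986 -0.1367  0.055 ]
 [ 0.5017  0.0113  0.055 ]]
catch outer top/bot [[0.5386 0.0343 0.0825]
 [0.5113 0.0347 0.0825]] [[0.5267 0.0537 0.0625]
 [0.4986 0.0542 0.0625]]
scene panel [[ 0.4734 -0.1106  0.065 ]
 [ 0.4776 -0.0169  0.065 ]
 [ 0.6466 -0.0181  0.065 ]
 [ 0.6418 -0.1128  0.065 ]]
scene rim [[ 0.7155 -0.1442  0.    ]
 [ 0.7205 -0.0007  0.055 ]]
rook [[ 0.5568 -0.2238  0.01  ]] tower base [[ 0.482  -0.3875 -0.    ]
 [ 0.5104 -0.3163  0.    ]]
tray [[0.4355 0.1494 0.025 ]
 [0.5494 0.1588 0.025 ]
 [0.5419 0.2483 0.025 ]
 [0.4248 0.2199 0.025 ]]
```

Both views agree. The box centre is about (0.609, -0.066) with yaw about -1.8°. The lid is about 54 mm open, with its push face at (0.475, -0.062). The catch is out, with its face at (0.522, 0.046). I'll shut the fingers and move behind the panel.

```bash
python3 -m handwheel '[[0.015,0.058,0,0,0,0],[0.03,0.116,0,0,0,0],[0.045,0.174,0,0,0,0],[0.062,0.235,0,0,0,0],[0.062,0.235,0.05,0,0,0],[0.062,0.235,0.09,0,0,0],[0.062,0.235,0.12,0,0,0],[0.062,0.235,0.12,0,0,0]]' 1
python3 - <<'E'
from plant import ctrl
import cv2
cv2.imwrite("pics/side1.png",ctrl.snapshot("side")["img"])
cv2.imwrite("pics/scene1.png",ctrl.snapshot("scene")["img"])
E
```

```text
clock: 1.3
tool_pos: [0.4384, -0.0624, 0.0942]
orientation: [179.8, -0.1, -90.0]
force: [-0.0, -0.2, 0.7]
opening: 0.0131
```

View pics/side1.png

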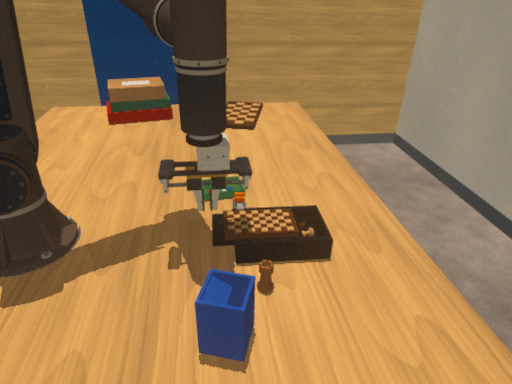

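View pics/scene1.png

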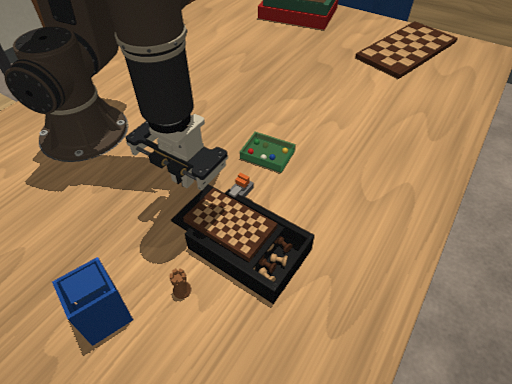

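The side view shows the fingers at about (210,205), just behind the panel. Nothing else has been disturbed. I'll go down and then forward to touch.

```bash
python3 -m handwheel '[[0,0,0.012,0,0,0],[0,0,0.022,0,0,0],[0,0,0.022,0,0,0],[0,-0.008,0.022,0,0,0],[0,-0.016,0.022,0,0,0],[0,-0.024,0.022,0,0,0],[0,-0.03,0.022,0,0,0]]'
python3 - <<'E'
from plant import ctrl
import cv2
a=ctrl.snapshot("side")["img"][160:280,170:350]
cv2.imwrite("pics/side2.png",cv2.resize(a,None,fx=4,fy=4))
E
```

```text
clock: 2.28
tool_pos: [0.4707, -0.062, 0.0737]
orientation: [-180.0, 0.0, -90.0]
force: [-0.3, -0.4, -0.2]
opening: 0.0003
```

View pics/side2.png

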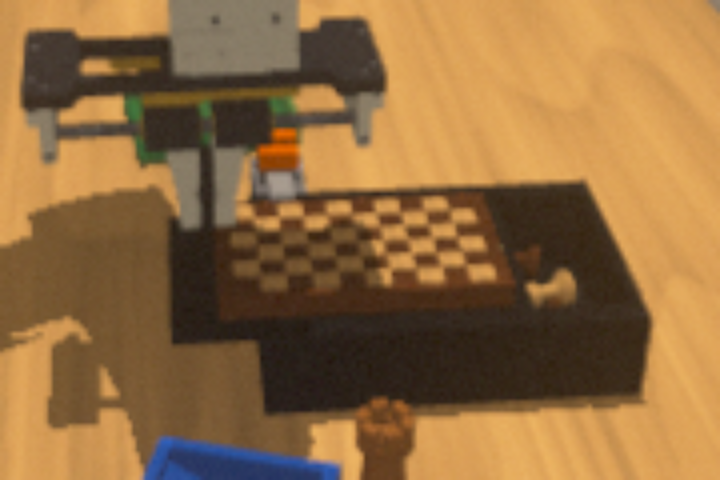

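Run:
```python
from plant import ctrl
from h import *
import cv2
s=ctrl.snapshot("side")
print(ray(s,[(170+180/4,160+228/4),(170+233/4,160+226/4)],.057), ray(s,[(170+222/4,160+318/4)],.049),ray(s,[(170+218/4,160+287/4)],.065))
w=ctrl.snapshot("wrist")["img"]; cv2.imwrite("pics/wrist2.png",w)
a=ctrl.snapshot("scene")["img"][120:320,100:350]
cv2.imwrite("pics/scene2.png",cv2.resize(a,None,fx=3,fy=3))
```

```text
[[ 0.45713778 -0.03084705  0.057     ]
 [ 0.48929705 -0.0322187   0.057     ]] [[ 0.47628741 -0.11372849  0.049     ]] [[ 0.47490521 -0.10595668  0.065     ]]
```

View pics/wrist2.png

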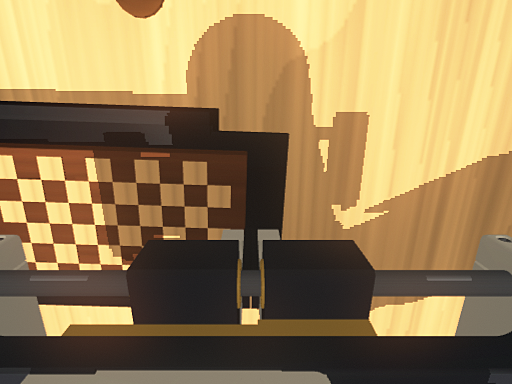

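View pics/scene2.png

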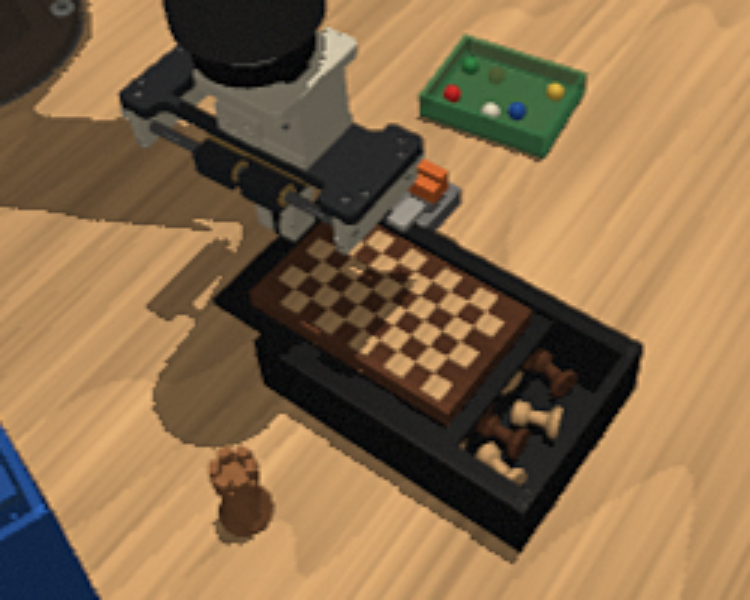

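Run:
```python
from plant import ctrl
from h import *
import cv2
s=ctrl.snapshot("side")
a=cv2.resize(s["img"][180:250,190:290],None,fx=8,fy=8,interpolation=cv2.INTER_CUBIC)
a=np.clip(a.astype(float)*2,0,255).astype(np.uint8)
for P,col in [((.4707,-.0715,.0567),(0,0,255)),((.4707,-.0715,.08),(0,255,0)),((.4897,-.0715,.0567),(255,0,0)),((.4747,-.062,.065),(255,255,0))]:
    q=s["R"]@np.array(P)+np.ravel(s["t"]); u=s["fx"]*q[0]/q[2]+s["cx"]; v=s["fy"]*q[1]/q[2]+s["cy"]; print(P,u,v)
    cv2.circle(a,(int((u-190+.5)*8),int((v-180+.5)*8)),4,col,-1)
cv2.imwrite("pics/side3.png",a)
```

```text
(0.4707, -0.0715, 0.0567) 221.69876228228992 226.23150047410573
(0.4707, -0.0715, 0.08) 221.46748747194064 217.91965059000879
(0.4897, -0.0715, 0.0567) 229.78976972886437 225.70974133582234
(0.4747, -0.062, 0.065) 223.04836560851464 220.92605132805176
```

View pics/side3.png

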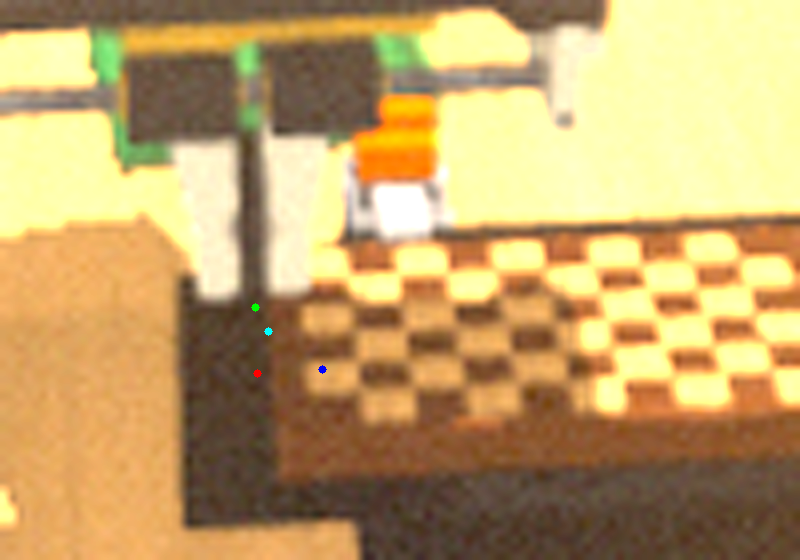

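Run:
```python
from plant import ctrl
from h import *
import cv2
for n,o in (("side",(250,80)),("scene",(230,80))):
    s=ctrl.snapshot(n); im=cv2.imread(f"pics/{n}0.png")
    a=cv2.resize(im[o[1]:o[1]+100,o[0]:o[0]+150],None,fx=5,fy=5,interpolation=cv2.INTER_CUBIC)
    a=np.clip(a.astype(float)*1.8,0,255).astype(np.uint8)
    for x in (.044,-.044):
      for z,col in ((.198,(0,0,255)),(.221,(0,255,0))):
        for y in (-.0095,.0095):
          q=s["R"]@np.array((.6746+x,y,z))+np.ravel(s["t"]); u=s["fx"]*q[0]/q[2]+s["cx"]; v=s["fy"]*q[1]/q[2]+s["cy"]
          cv2.circle(a,(int((u-o[0]+.5)*5),int((v-o[1]+.5)*5)),3,col,-1)
    cv2.imwrite(f"pics/{n}chk.png",a)
```

```text
(no output)
```

View pics/sidechk.png

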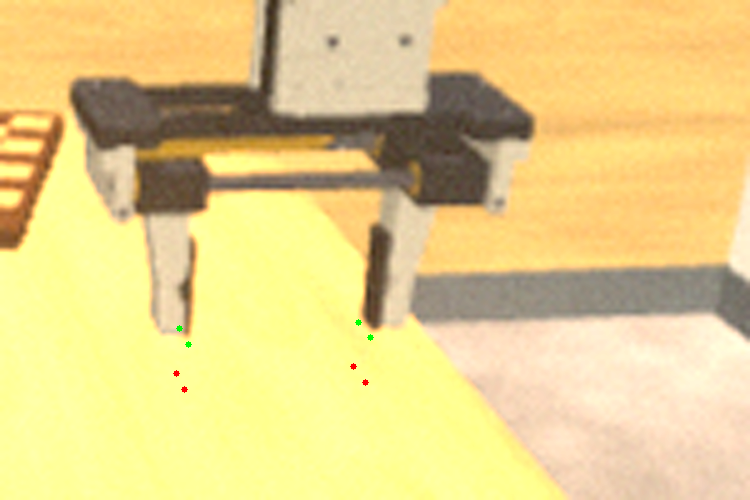

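View pics/scenechk.png

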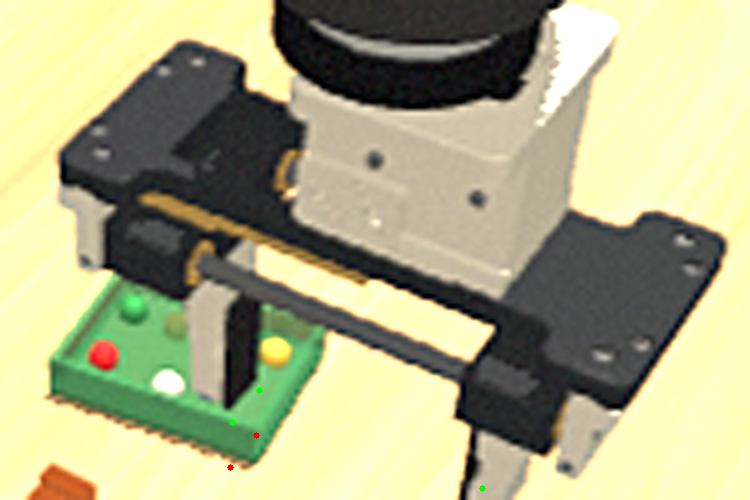

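The picture shows the fingertips at about row 217, which is roughly 9 mm above the reported TCP height. `tip_extent` would put them 17 mm below it. Start pictures from both fixed cameras give the same offset. So the fingers are hovering above the panel, which explains the lack of contact force. I'll back off, then lower in small steps while watching the force.

```bash
python3 -m handwheel '[[0,0.017,0,0,0,0],[0,0.034,0,0,0,0],[0,0.034,0,0,0,0],[0,0.034,0.006,0,0,0],[0,0.034,0.012,0,0,0],[0,0.034,0.012,0,0,0]]'
python3 -m handwheel '[[0,0,0.004,0,0,0],[0,0,0.009,0,0,0],[0,0,0.009,0,0,0]]'
python3 - <<'E'
from plant import ctrl
from h import *
import cv2
s=ctrl.snapshot("side")
a=cv2.resize(s["img"][180:250,180:280],None,fx=8,fy=8,interpolation=cv2.INTER_CUBIC)
a=np.clip(a.astype(float)*2,0,255).astype(np.uint8)
cv2.imwrite("pics/side4.png",a)
E
```

```text
clock: 3.38
tool_pos: [0.4357, -0.0621, 0.0609]
orientation: [179.9, -0.0, -90.0]
force: [-0.0, -0.3, 0.0]
opening: 0.0005
clock: 3.75
tool_pos: [0.4356, -0.0621, 0.0522]
orientation: [179.9, -0.0, -90.0]
force: [0.0, 0.3, -0.1]
opening: 0.0006
```

View pics/side4.png

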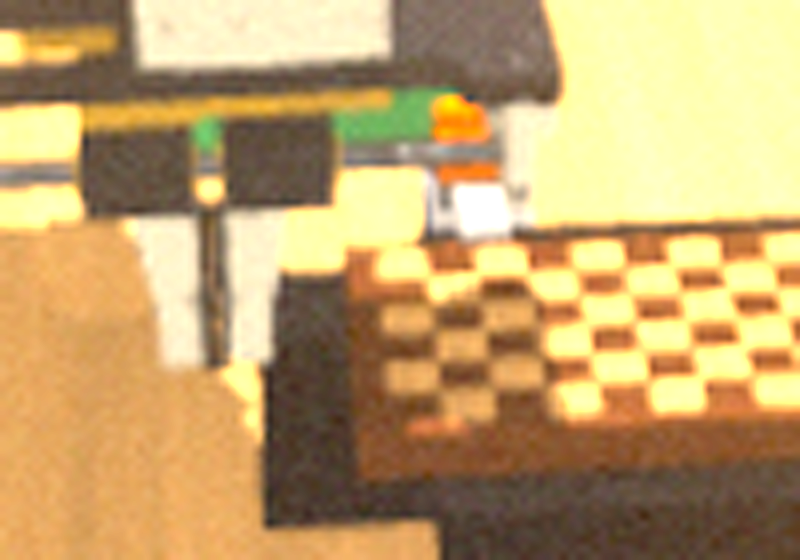

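The tips are now at row 226, about z = 0.058, with no contact. I'll go down 3 mm more and push along the box's +x (about -1.8°).

```bash
python3 -m handwheel '[[0,0,0.003,0,0,0],[0,-0.012,0.003,0,0,0],[0,-0.02,0.003,0,0,0],[0,-0.025,0.003,0,0,0],[0,-0.03,0.003,0,0,0],[0.001,-0.036,0.003,0,0,0],[0.001,-0.042,0.003,0,0,0],[0.001,-0.048,0.003,0,0,0]]'
python3 -m handwheel '[[0,-0.005,0,0,0,0],[0.001,-0.01,0,0,0,0],[0.001,-0.015,0,0,0,0],[0.001,-0.02,0,0,0,0]]'
python3 - <<'E'
from plant import ctrl
from h import *
import cv2
s=ctrl.snapshot("side")
a=cv2.resize(s["img"][180:260,190:340],None,fx=5,fy=5,interpolation=cv2.INTER_CUBIC)
cv2.imwrite("pics/side5.png",np.clip(a.astype(float)*1.8,0,255).astype(np.uint8))
E
```

```text
clock: 4.8
tool_pos: [0.484, -0.0632, 0.0495]
orientation: [180.0, -0.0, -90.0]
force: [-2.7, -0.5, 0.0]
opening: 0.0004
clock: 5.3
tool_pos: [0.5042, -0.0641, 0.0496]
orientation: [180.0, -0.0, -90.0]
force: [-2.3, -1.5, 0.1]
opening: 0.0003
```

View pics/side5.png

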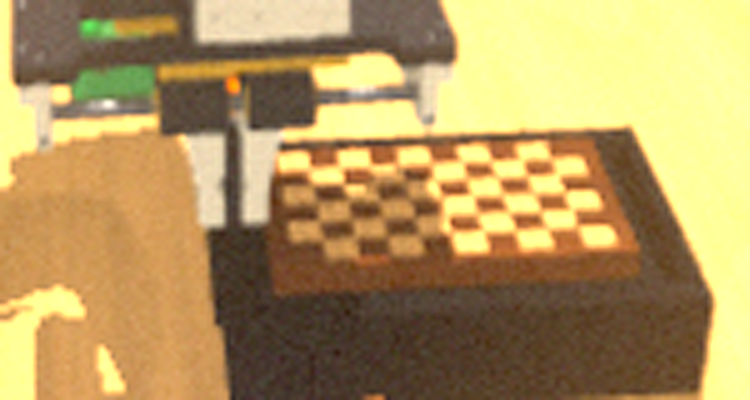

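The fingers push the panel's end face at about 2.5 N and the lid has moved. It's nearly shut, so I'll continue slowly to the stop.

```bash
python3 -m handwheel '[[0,-0.003,0,0,0,0],[0,-0.005,0,0,0,0],[0,-0.007,0,0,0,0]]'
python3 -m handwheel '[[0,-0.0015,0,0,0,0],[0,-0.003,0,0,0,0]]'
```

```text
clock: 5.72
tool_pos: [0.5109, -0.0642, 0.0496]
orientation: [180.0, -0.0, -90.0]
force: [-2.7, -2.0, -0.5]
opening: 0.0003
clock: 5.98
tool_pos: [0.5133, -0.0642, 0.0495]
orientation: [179.9, -0.0, -90.0]
force: [-5.1, -1.9, 3.8]
opening: 0.0005
```

```bash
python3 -m handwheel '[[0,-0.0015,0,0,0,0],[0,-0.003,0,0,0,0]]'
python3 -m handwheel '[[0,-0.0015,0,0,0,0],[0,-0.003,0,0,0,0]]'
python3 - <<'E'
from plant import ctrl
from h import *
import cv2
s=ctrl.snapshot("side")
a=cv2.resize(s["img"][180:260,190:340],None,fx=5,fy=5,interpolation=cv2.INTER_CUBIC)
cv2.imwrite("pics/side6.png",np.clip(a.astype(float)*1.8,0,255).astype(np.uint8))
E
```

```text
clock: 6.22
tool_pos: [0.5135, -0.0644, 0.0493]
orientation: [179.7, -0.0, -90.0]
force: [-16.1, 2.3, 13.5]
opening: 0.0003
clock: 6.48
tool_pos: [0.5137, -0.0645, 0.0492]
orientation: [179.4, -0.0, -90.1]
force: [-26.6, 7.0, 24.0]
opening: 0.0005
```

View pics/side6.png

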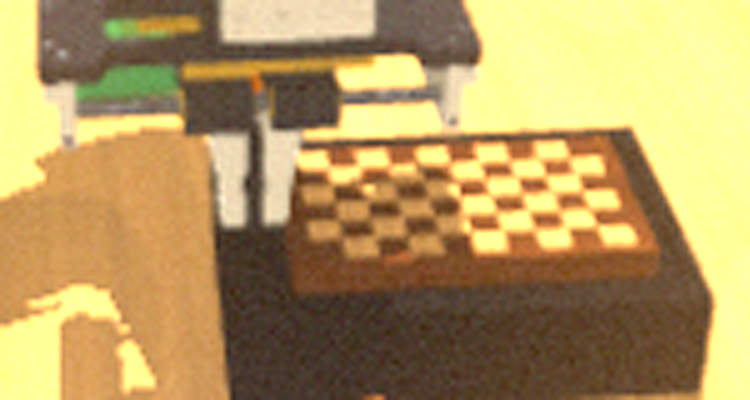

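The stop was reached at TCP x = 0.5135 (predicted 0.512), with force rising to 27 N while the tool stood still. I'll back off, rise and check.

```bash
python3 -m handwheel '[[0,0.01,0,0,0,0],[0,0.03,0,0,0,0],[0,0.035,-0.02,0,0,0],[0,0.035,-0.06,0,0,0],[0,0.035,-0.08,0,0,0],[0,0.035,-0.08,0,0,0]]'
python3 - <<'E'
from plant import ctrl
from h import *
import cv2
s=ctrl.snapshot("scene")
cv2.imwrite("pics/scene7.png",cv2.resize(s["img"][120:320,130:380],None,fx=3,fy=3,interpolation=cv2.INTER_CUBIC))
cv2.imwrite("pics/wrist7.png",ctrl.snapshot("wrist")["img"])
E
```

```text
clock: 7.28
tool_pos: [0.4874, -0.0634, 0.1319]
orientation: [-179.6, 0.1, -90.0]
force: [-0.5, -0.3, -0.9]
opening: 0.0004
```

View pics/scene7.png

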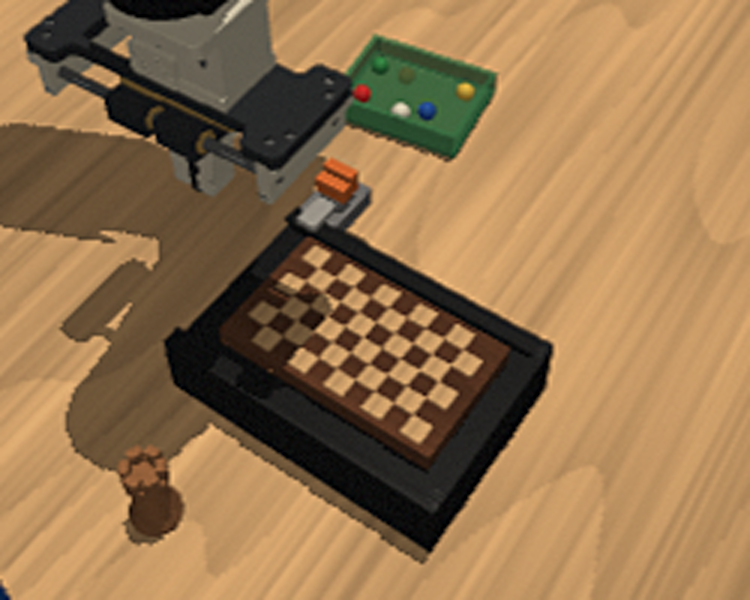

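View pics/wrist7.png

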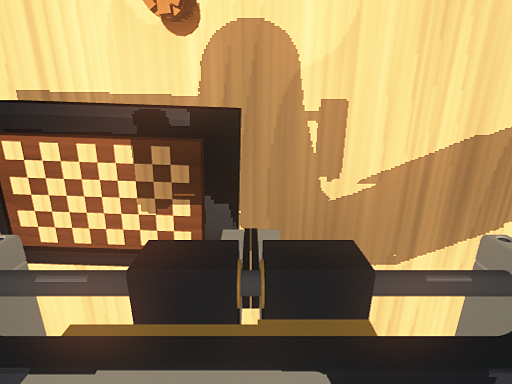

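The lid now lies flush with the box's -x end (wrist picture: panel edge from about (204,139) to (190,250), box end at column 240). The catch is still out. Next I'll go behind the catch on its +y side.

```bash
python3 -m handwheel '[[-0.05,-0.012,0,0,0,0],[-0.1,-0.024,0,0,0,0],[-0.145,-0.035,0,0,0,0],[-0.145,-0.035,0.02,0,0,0],[-0.145,-0.035,0.045,0,0,0],[-0.145,-0.035,0.06,0,0,0],[-0.145,-0.035,0.068,0,0,0],[-0.145,-0.035,0.068,0,0,0]]'
python3 - <<'E'
from plant import ctrl
from h import *
import cv2
for n,b in (("scene",(100,180,260,180)),("side",(150,120,200,150))):
    s=ctrl.snapshot(n)["img"][b[0]:b[0]+b[3]-30,b[1]:b[1]+b[2]-20]
    cv2.imwrite(f"pics/{n}8.png",cv2.resize(s,None,fx=3,fy=3,interpolation=cv2.INTER_CUBIC))
cv2.imwrite("pics/scene8.png",cv2.resize(ctrl.snapshot("scene")["img"][110:260,170:320],None,fx=4,fy=4))
cv2.imwrite("pics/side8.png",cv2.resize(ctrl.snapshot("side")["img"][140:260,180:340],None,fx=5,fy=5))
E
```

```text
clock: 8.38
tool_pos: [0.5199, 0.0807, 0.0613]
orientation: [180.0, -0.0, -90.0]
force: [-0.2, -0.7, -0.1]
opening: 0.0002
```

View pics/scene8.png

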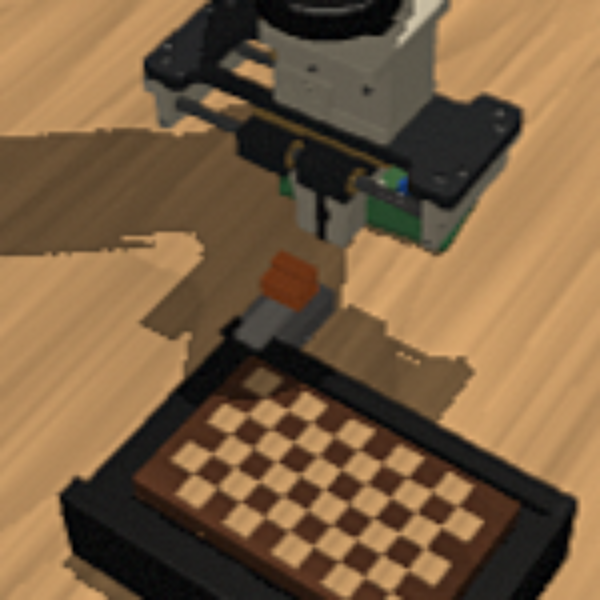

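View pics/side8.png

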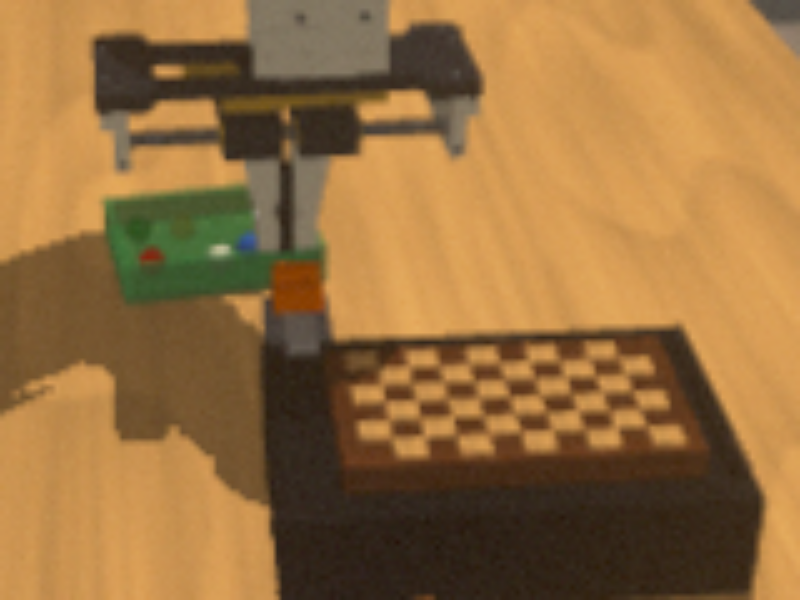

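Run:
```python
from plant import ctrl
from h import *
s=ctrl.snapshot("side")
for z in (.05,.06,.065,.07,.075,.08): print(z,ray(s,[(180+288/5,140+251/5)],z))
print(ray(s,[(180+274/5,140+262/5),(180+323/5,140+262/5)],.0825))
```

```text
0.05 [[0.52685333 0.10880696 0.05      ]]
0.06 [[0.52502325 0.09099556 0.06      ]]
0.065 [[0.52410822 0.08208986 0.065     ]]
0.07 [[0.52319318 0.07318416 0.07      ]]
0.075 [[0.52227815 0.06427846 0.075     ]]
0.08 [[0.52136311 0.05537276 0.08      ]]
[[0.51251844 0.04009572 0.0825    ]
 [0.53767954 0.03740004 0.0825    ]]
```

Tips are at z about 0.071, and the pad is centred about 2 mm further in +x. I'll lower 4 mm, shift 2 mm and push along the box's -y.

```bash
python3 -m handwheel '[[0,-0.002,0.004,0,0,0],[0.01,-0.002,0.004,0,0,0],[0.018,-0.002,0.004,0,0,0],[0.023,-0.002,0.004,0,0,0],[0.028,-0.002,0.004,0,0,0],[0.032,-0.0015,0.004,0,0,0]]'
python3 -m handwheel '[[0.004,0,0,0,0,0],[0.008,0,0,0,0,0],[0.012,0.0005,0,0,0,0]]'
python3 - <<'E'
from plant import ctrl
import cv2
cv2.imwrite("pics/scene9.png",cv2.resize(ctrl.snapshot("scene")["img"][110:260,170:320],None,fx=4,fy=4))
E
```

```text
clock: 9.38
tool_pos: [0.5216, 0.0488, 0.0577]
orientation: [-180.0, 0.0, -90.0]
force: [-0.9, 1.7, -0.3]
opening: 0.0006
clock: 9.75
tool_pos: [0.5212, 0.0369, 0.0577]
orientation: [-180.0, 0.0, -90.0]
force: [0.5, 1.5, -0.8]
opening: 0.0001
```

View pics/scene9.png

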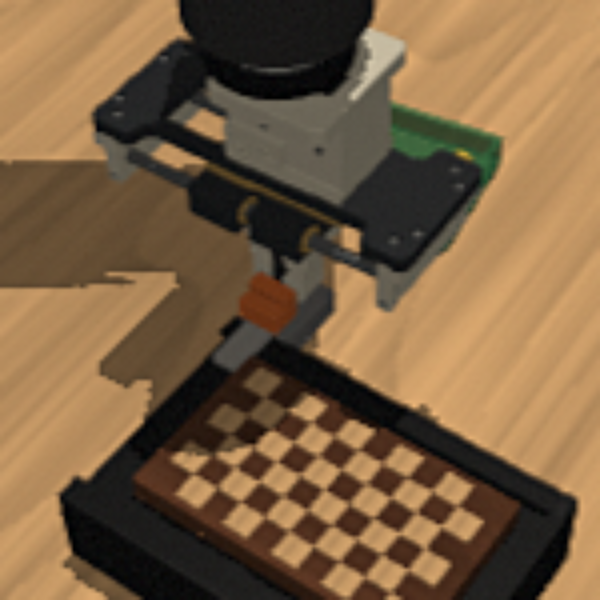

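The push on the pad is about 1.5 N and the catch is sliding; it's now at (268,303), with the tongue entering. I'll continue to the stop at TCP y of about 0.026.

```bash
python3 -m handwheel '[[0.003,0,0,0,0,0],[0.006,0,0,0,0,0],[0.009,0.0003,0,0,0,0]]'
python3 -m handwheel '[[0.0015,0,0,0,0,0],[0.003,0,0,0,0,0]]'
python3 -m handwheel '[[0.0015,0,0,0,0,0],[0.0025,0,0,0,0,0]]'
```

```text
clock: 10.18
tool_pos: [0.5208, 0.0279, 0.0577]
orientation: [-180.0, 0.0, -90.0]
force: [1.1, 1.3, -0.6]
opening: 0.0006
clock: 10.42
tool_pos: [0.521, 0.0271, 0.0578]
orientation: [-179.9, 0.2, -90.1]
force: [-6.6, 20.3, 3.7]
opening: 0.0001
clock: 10.68
tool_pos: [0.521, 0.0268, 0.0579]
orientation: [-179.9, 0.4, -90.1]
force: [-11.1, 32.5, 5.9]
opening: 0.0002
```

There's a firm stop at y = 0.027 (predicted 0.026), at 32 N. I'll back away along +y, rise and check.

```bash
python3 -m handwheel '[[-0.01,0,0,0,0,0],[-0.035,0,0,0,0,0],[-0.045,0,-0.03,0,0,0],[-0.045,0,-0.08,0,0,0],[-0.045,0.03,-0.13,0,0,0],[-0.045,0.03,-0.16,0,0,0],[-0.045,0.03,-0.16,0,0,0]]'
python3 - <<'E'
from plant import ctrl
from h import *
import cv2
s=ctrl.snapshot("scene");si=ctrl.snapshot("side");w=ctrl.snapshot("wrist")
cv2.imwrite("pics/scene10.png",cv2.resize(s["img"][150:300,150:330],None,fx=4,fy=4,interpolation=cv2.INTER_CUBIC))
cv2.imwrite("pics/side10.png",cv2.resize(si["img"][170:370,170:350],None,fx=3,fy=3,interpolation=cv2.INTER_CUBIC))
cv2.imwrite("pics/wrist10.png",w["img"])
E
```

```text
clock: 11.55
tool_pos: [0.4918, 0.0676, 0.2205]
orientation: [-179.7, 0.1, -90.0]
force: [0.5, -0.3, -0.7]
opening: 0.0005
```

View pics/scene10.png

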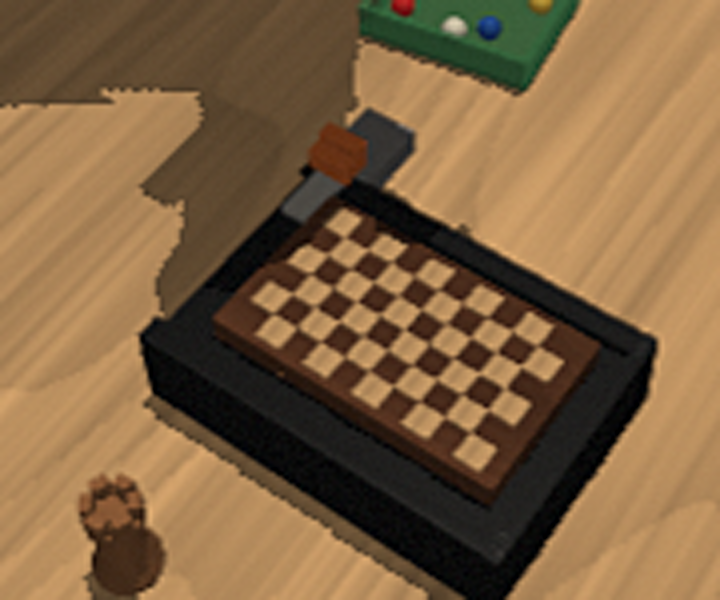

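View pics/side10.png

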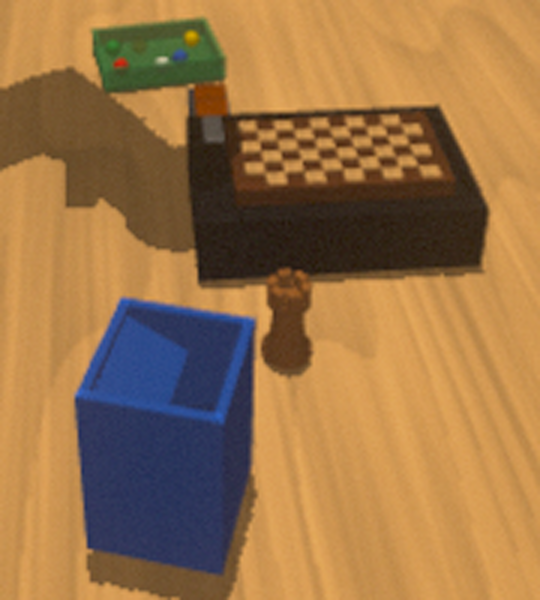

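View pics/wrist10.png

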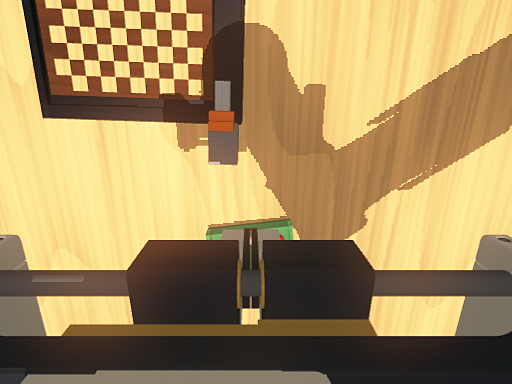

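Run:
```python
from plant import ctrl
from h import *
np.set_printoptions(precision=4,suppress=True)
w=ctrl.snapshot("wrist");s=ctrl.snapshot("scene")
print("tip",ray(w,[(223,81)],.0625),"pad",ray(w,[(222,131)],.0825),"panel",ray(w,[(203,97)],.065))
S=lambda p:np.array(p)/4+[150,150]
print("scene panel",ray(s,S([(215,322),(330,203),(600,345)]),.065),"tip",ray(s,S([(293,210)]),.0625))
import cv2
b=cv2.imread("pics/scene0.png").astype(int)
n=s["img"].astype(int)
d=np.abs(n-b).sum(2); print("tower/rook diff",d[255:350,45:200].mean(), "tray", d[130:172,238:300].mean())
```

```text
tip [[ 0.5193 -0.0332  0.0625]] pad [[0.52   0.016  0.0825]] panel [[ 0.5405 -0.0173  0.065 ]]
scene panel [[ 0.5308 -0.1148  0.065 ]
 [ 0.5345 -0.0199  0.065 ]
 [ 0.7    -0.0209  0.065 ]] tip [[ 0.5193 -0.0331  0.0625]]
tower/rook diff 48.41833616298811 tray 88.0937019969278
```

Run:
```python
from plant import ctrl
from h import *
import cv2
w=ctrl.snapshot("wrist");si=ctrl.snapshot("side")
f=lambda a,k:np.clip(cv2.resize(a,None,fx=k,fy=k,interpolation=cv2.INTER_NEAREST).astype(float)*2.2+15,0,255).astype(np.uint8)
cv2.imwrite("pics/w11.png",f(w["img"][0:140,150:260],5)[:600]); cv2.imwrite("pics/s11.png",f(si["img"][195:245,225:285],10))
```

```text
(no output)
```

View pics/w11.png

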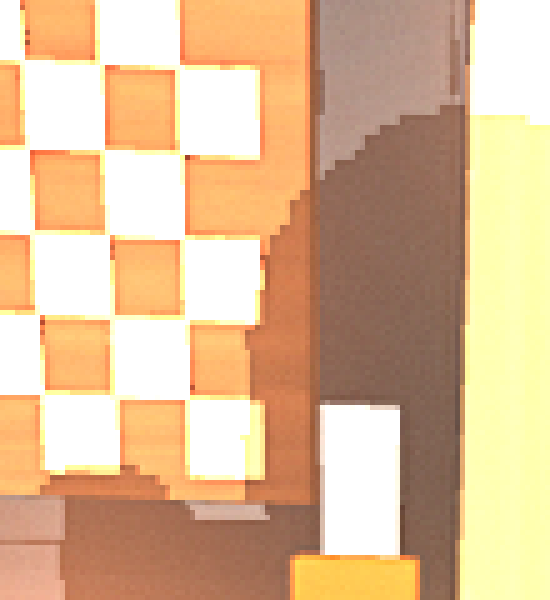

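View pics/s11.png

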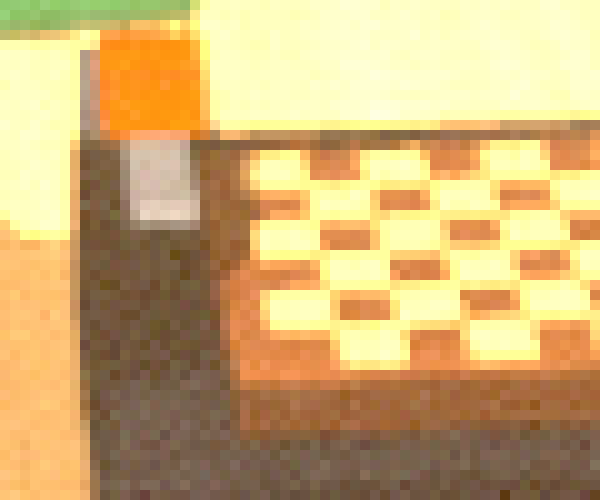

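With the brightness raised, the panel's edge sits about 2 mm from the tongue, as it should when shut, and the tongue stands in front of it. The edge I read earlier was only a shadow line. The arm is clear of everything, so I'm handing in.

Run:
```python
from plant import ctrl
print(ctrl.get_obs()["clock"],ctrl.close_job())
```

```text
the job is handed in; nothing more can be done
11.9 None
```

I pushed the lid shut first, then pushed the catch fully in, both with closed fingers. I then backed the arm clear and handed the job in at 11.9 s.

**Lid:** It met a firm stop at TCP x = 0.5135 (0.512 predicted), with force rising to about 27 N on x (about 36 N in all). In the last pictures the panel's edge is about 2 mm from the catch's tongue, as expected when shut.

**Catch:** It met a firm stop at TCP y = 0.027 (0.026 predicted), with about 32 N on y (about 35 N in all). The wrist and scene cameras both put the tongue's tip at y = -0.033 (-0.0335 expected when fully in), in front of the lid's panel.

**Other objects:** The rook, tray and tower all look upright and in place, and I felt no unexpected contact. My before-and-after image comparison of those areas was inconclusive, because the arm and its shadow had moved, so I judged them by eye.

**Checks that disagreed:**
- **Fingertip height:** the fingertips were about 6–9 mm above the reported TCP height, while `tip_extent` puts them 17 mm below it. My first lid approach passed over the panel without touching it, and I corrected using the pictures.
- **Panel corner:** one reading of the panel's corner was about 10 mm off. It turned out to be a shadow line, which the brightened close-ups cleared up.

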